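# Load the rocking balance tray level

### The job

Stand the two matching blue-capped bottles upright on the rocking tray, one centred on the ringed pad at each end, so that the tray comes to rest level. Leave the white-capped bottle where it stands.

Things in the scene. Friction and masses are not known exactly. Their poses are not given: they have to be found in the camera images.
- blue_1: White plastic bottle with a blue screw cap, 48 mm in diameter, 95 mm tall, 120 g; straight body up to about 60 mm, a sloping shoulder, and the cap (30 mm in diameter) from 77 to 95 mm. Stands upright and loose on the worktop. Origin: centre of its underside, z up.
- blue_2: The twin of blue_1: White plastic bottle with a blue screw cap, 48 mm in diameter, 95 mm tall, 120 g; straight body up to about 60 mm, a sloping shoulder, and the cap (30 mm in diameter) from 77 to 95 mm. Stands upright and loose on the worktop. Origin: centre of its underside, z up.
- white_bottle: Heavier white bottle with a white cap, 58 mm in diameter, 115 mm tall, 200 g; not wanted on the tray. Loose, upright on the worktop. Origin: centre of its underside, z up.
- tray: Aluminium tray 116 (x) by 280 (y) mm, rocking about its x axis on a fixed stand. Origin mid-tray on the pivot, 55 mm above the worktop. Two black pads, yellow ring at centre, at y = +90 and -90 mm, tops 12 mm above origin; rim 18, mid spirit level 22 mm. A damped spring holds it level empty; one bottle tips it to its 0.17 rad stop (other pad rises 15 mm); about 2 N down on the high pad levels it.
Mind the look-alikes: they are no part of the job. What is shaped like the blue_2 but red is not meant. Leave any pink look-alike of the blue_1 alone.

How it is judged:
By the outcome, as a careful person would: the job done as asked, in the order asked, and still so for the second after the job is handed in, with the robot touching nothing.
It also fails if it takes over 58 s, if anything falls off the work surface, if the arm or the gripper's body presses on something with over 40 N, if the wrist force passes 120 N, or if a joint passes its speed limit or range.

### The arm

A 6-joint arm with a two-finger parallel gripper is mounted at the origin on a cart in front of the work surface, level with it; the furniture and walls round the work are solid. World frame = base frame: x ahead of the robot, y to its left, z up, the work surface at z = 0. Lengths are in m, angles in rad, forces in N, time in s.
With the tool pointing down it reaches from about 0.3 to 0.775 m from the base axis. Payload 14.6 kg.
Tool frame: the origin (TCP) lies on the centre line of the jaws, within the pads' length; the fingertips stand 19 mm ahead of it and the grasp point (between the pads) is the TCP; z points along the fingers, y is the direction in which the jaws open and shut (so a half turn about z gives the same grasp; the last joint's range is limited). The gripper opens to 94 mm and grips with 3 to 60 N. Pads are 16 mm wide; open, the fingers measure 119 mm over their backs; the gripper's body (75 mm by 177 mm) begins 78 mm behind the grasp point.
Start: joints at [-1.387, 0.3, 1.521, -0, 1.321, -0.067], TCP at [0.136, -0.533, 0.224] pointing down, gripper open.
Joint ranges: [-3.03, 3.03], [-0.79, 2.21], [0.23, 2.52], [-1.04, 4.18], [0, 3.07], [-2.55, 2.55]. Speed limits (rad/s): [2.22, 2.22, 2.57, 3.14, 3.14, 3.14].

### API

Orientations are given as [roll, pitch, yaw] about the fixed x, y, z axes, in that order (R = Rz(yaw) Ry(pitch) Rx(roll)).
In Python, from station import ctrl gives the robot as it stands. The module is installed in compiled form; this text tells all that it offers.
- The arm moves only by the shell command python3 -m creep 'ROWS' [FORCE]. ROWS is a JSON object of lists of equal length, an entry for each row: "translation": the shift along the world's x, y, z in mm, a list of three; "yaw": the turn about the world's z in rad; "gripper": the closure in counts, from 0 (fully open) to 255 (shut). A call has 1 to 5 rows; each row is the pose to reach, as a shift and turn from the pose measured when the call began; what a row does not reach only later rows make up. A row lasts 1/12 s, in which the tool goes at most 41.7 mm and 7.16 degrees, less where a joint would pass 70% of its speed; a pose out of reach is approached as far as the arm can. A call with a gripper value outside its range is refused whole. The fingers move at their own pace and stop on an object; FORCE is the grip in N (left out, the last holds). Time passes only in rows, so rows that repeat a pose let the fingers close. It gives the time, the measured TCP pose, the force and the opening at its end, in the units of the state.
- ctrl.get_obs(): the state, without advancing time (a new reading comes with each control period).
- ctrl.camera(name): name is "side" or "top" or "wrist"; returns a dict with "pixels" (400x640x3 uint8, red, green, blue), "depth" (400x640 float32, m along the optical axis (not along the pixel's ray), 0 where there is no reading), "fx", "fy", "cx", "cy" (pixels), "R" (3x3) and "t" (3): a world point X has camera coordinates R X + t; the wrist camera has in their place "tool_from_camera" (4x4, takes a point from camera to tool coordinates, whose origin is the TCP and whose axes are the flange's). Camera axes: x right, y down, z forward; pixel columns grow to the right and rows downward; lengths in m; the calibration is good to about 2 mm. A picture is of the moment at which its call begins: read the wrist's pose just before it.
- ctrl.hand_in(): hands the job in, once; it reports no verdict.
The state is a dict: "time_s": time; "qpos": joint angles; "joint_vel": joint speeds; "tau": joint torques, N m; "ee_pos": TCP position; "eef_rot": TCP orientation; "force": force on the tool from outside, world axes, zero at the start; "moment": the same for the moment, N m; "grip_width": finger opening in m.
Only numpy, scipy, OpenCV 4.12 (cv2) and the standard library are available. Lean on these libraries where they do the work, as an engineer would, in place of code of your own. Each camera call takes 0.05 s, during which the arm holds its last target. There are 200 camera calls.

## Working session

There is one attempt and no reset: what is moved stays moved. The work goes in short steps, Python scripts to look and compute and a shell command to move; the robot and the scene stay as the last step left them, time stands still between calls to the robot, and variables do not carry over. Pictures are saved under pics/ and viewed, about 8 in all and at most 12, crops included, and the job is handed in when it is done.

```bash
mkdir -p pics
python3 - <<'E'
from station import ctrl
import cv2,numpy as np,pickle
o=ctrl.get_obs();print(o)
for n in("top","side"):
    c=ctrl.camera(n);pickle.dump(c,open(n+".pkl","wb"));cv2.imwrite(f"pics/{n}0.png",c["pixels"][...,::-1])
    print(n,c["fx"],c["cx"],c["cy"],-c["R"].T@c["t"])
E
```

```text
{'time_s': 0.0, 'qpos': array([-1.38658350e+00,  3.00467045e-01,  1.52157906e+00,  1.60008654e-05,
        1.32072186e+00, -6.65838359e-02]), 'joint_vel': array([-1.41814566e-03, -8.95018704e-05, -2.24133596e-03, -8.59225662e-04,
       -1.29247822e-03,  3.25141981e-04]), 'tau': array([ 9.70179208e-04, -5.31800723e+01, -3.52735341e+01,  7.08681252e-02,
        2.43313605e-02, -8.54640280e-05]), 'ee_pos': array([ 0.13646115, -0.53254881,  0.22388941]), 'eef_rot': array([-3.14042098e+00, -9.36629079e-05,  2.50792640e-01]), 'force': array([-0.44181606, -0.14088093,  0.28905807]), 'moment': array([-0.00559113, -0.03383016,  0.00991959]), 'grip_width': 0.09404160969880845}
top 411.6961936996753 323.3331721752302 202.94891988954316 [ 0.42092835 -0.05063876  0.89785152]
side 493.2262510615927 317.10855341142167 200.47288850555236 [0.06342566 0.62470747 0.70261634]
```

View pics/top0.png

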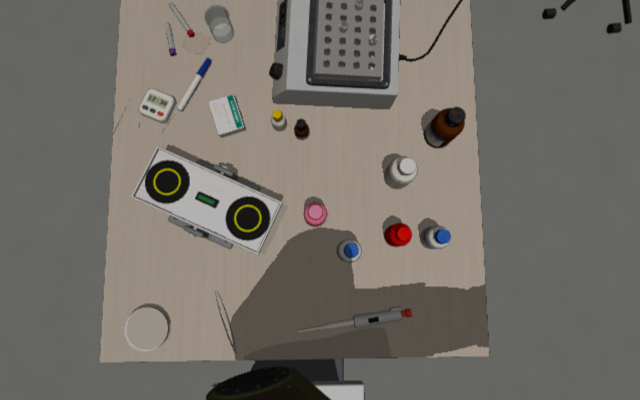

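View pics/side0.png

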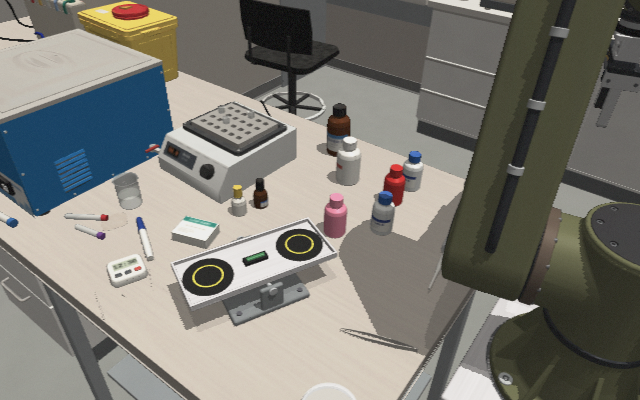

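Top view candidates: blue caps at (348,250) and (440,237), which are the targets. Look-alikes are red (398,235), pink (315,213), the white bottle (402,170) and the blue pen (203,70). The tray pads are at (167,181) and (248,218). Next I'll measure and take one close crop to check.

```bash
cat > h.py <<'E'
import numpy as np,cv2
def ray(c,u,v,z):
    d=c["R"].T@np.array([(u-c["cx"])/c["fx"],(v-c["cy"])/c["fy"],1]);o=-c["R"].T@c["t"]
    return o+d*(z-o[2])/d[2]
def blobs(c,lo,hi,mn=25):
    m=cv2.inRange(cv2.cvtColor(c["pixels"],cv2.COLOR_RGB2HSV),lo,hi)
    m=cv2.morphologyEx(m,cv2.MORPH_CLOSE,np.ones((3,3)))
    n,l,s,ce=cv2.connectedComponentsWithStats(m)
    return [(s[i],ce[i],l==i) for i in range(1,n) if s[i][4]>=mn]
def world(c,m):
    v,u=np.nonzero(m&(c["depth"]>0));z=c["depth"][v,u]
    p=np.stack([(u-c["cx"])/c["fx"]*z,(v-c["cy"])/c["fy"]*z,z],1)
    return (p-c["t"])@c["R"]
E
python3 - <<'E'
from h import *;import pickle
np.set_printoptions(precision=4,suppress=True)
for n in("top","side"):
    c=pickle.load(open(n+".pkl","rb"))
    for nm,lo,hi,z in(("blue",(105,130,70),(125,255,255),.095),("ring",(22,120,120),(35,255,255),.067),("red",(0,200,100),(4,255,255),.095),("pink",(160,60,100),(179,255,255),.095)):
        for s,ce,m in blobs(c,lo,hi):
            P=world(c,m)
            if len(P)==0: continue
            zt=np.percentile(P[:,2],95);T=P[P[:,2]>zt-.006]
            (ex,ey),ax,_=cv2.fitEllipse(np.argwhere(m)[:,::-1].astype(np.float32))
            print(n,nm,s,ce.round(1),"plane",ray(c,ex,ey,z)[:2],"top z",zt.round(4),"top mid",(T.max(0)+T.min(0))[:2]/2)
c=pickle.load(open("top.pkl","rb"))
cv2.imwrite("pics/crop1.png",cv2.resize(c["pixels"][140:280,290:470,::-1],None,fx=4,fy=4))
E
```

```text
top blue [198  58  13  19  99] [203.8  67.1] plane [0.7988 0.1647] top z 0.0173 top mid [0.8396 0.1867]
top blue [437 230  13  13 146] [442.8 236.1] plane [ 0.4537 -0.3104] top z 0.097 top mid [ 0.4539 -0.311 ]
top blue [345 244  13  13 145] [351. 250.] plane [ 0.4279 -0.1291] top z 0.0969 top mid [ 0.4279 -0.1291]
top ring [273 110   9   9  63] [276.6 113.7] plane [0.7115 0.019 ] top z 0.0737 top mid [0.7101 0.0179]
top ring [154 169  27  26 119] [166.8 181.7] plane [0.569  0.2398] top z 0.0693 top mid [0.5686 0.2395]
top ring [234 205  27  27 125] [247.6 218.1] plane [0.4939 0.0762] top z 0.0697 top mid [0.4939 0.0769]
top red [391 226  20  20 303] [400.6 235.3] plane [ 0.4565 -0.2265] top z 0.0966 top mid [ 0.4603 -0.2331]
top pink [304 203  23  24 415] [315.  213.9] plane [ 0.4987 -0.0596] top z 0.0962 top mid [ 0.5046 -0.0597]
side blue [409 151  12  12 120] [414.3 156.5] plane [ 0.4479 -0.2963] top z 0.0969 top mid [ 0.4522 -0.3082]
side blue [379 191  13  14 150] [384.9 197.5] plane [ 0.4213 -0.1166] top z 0.0963 top mid [ 0.4252 -0.1256]
side blue [137 217   8  12  58] [139.7
[... 220 characters left out ...]
6] plane [ 1.6907 -0.4803] top z 0.2073 top mid [ 1.496 -0.311]
side ring [233 185   9  13  71] [237.8 190.3] plane [0.7024 0.0275] top z 0.0732 top mid [0.7082 0.022 ]
side ring [285 234  29  20 133] [299.1 244.3] plane [0.4927 0.0781] top z 0.0691 top mid [0.4918 0.0783]
side ring [192 265  32  22 161] [208.  275.8] plane [0.5674 0.242 ] top z 0.069 top mid [0.5671 0.2413]
side pink [116   8  32  11  98] [131.5  13.9] plane [ 1.8218 -0.5483] top z 0.2257 top mid [ 1.4565 -0.3055]
side pink [324 193  23  45 812] [335.1 216.2] plane [ 0.4672 -0.0032] top z 0.0952 top mid [ 0.5016 -0.0551]
side pink [101 215   6   6  27] [103.2 217.1] plane [0.8143 0.2738] top z 0.0155 top mid [0.9166 0.2258]
```

View pics/crop1.png

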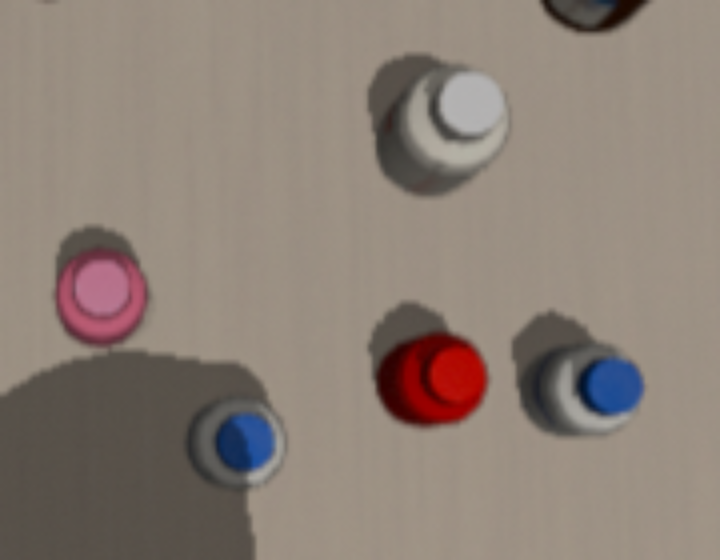

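The crop confirms the choice: two blue caps on white bodies, with the red, pink and white-capped bottles distinct. By world position, A is at (0.427,-0.128), B at (0.4535,-0.310), the pads at (0.4935,0.0775) and (0.568,0.2405). I'll use tool yaw 1.145, so the jaws open along tray x, for every grasp and placement.

```bash
python3 -m creep '{"translation":[[23,32,0],[46,64,0],[69,96,0],[92,128,0],[115,160,0]],"yaw":[0.12,0.24,0.36,0.48,0.6],"gripper":[0,0,0,0,0]}'
python3 -m creep '{"translation":[[23,32,0],[46,64,0],[69,96,0],[92,128,0],[115,160,0]],"yaw":[0.1,0.2,0.3,0.3,0.3],"gripper":[0,0,0,0,0]}'
```

```text
time_s: 0.52
ee_pos: [0.252, -0.3709, 0.2237]
eef_rot: [-3.14, -0.0, 0.856]
force: [1.4, -1.3, -0.2]
grip_width: 0.094
time_s: 0.93
ee_pos: [0.3676, -0.209, 0.2237]
eef_rot: [-3.14, -0.0, 1.157]
force: [-0.4, -0.4, -0.4]
grip_width: 0.094
```

```bash
python3 -m creep '{"translation":[[25,35,0],[45,65,0],[59,81,0],[59,81,-20],[59,81,-50]],"yaw":[0,-0.01,-0.01,-0.01,-0.01],"gripper":[0,0,0,0,0]}'
python3 - <<'E'
from h import *;from station import ctrl
c=ctrl.camera("top");print(ctrl.get_obs()["ee_pos"])
for s,ce,m in blobs(c,(105,130,70),(125,255,255)):
    P=world(c,m);print(s,P.mean(0).round(4),P.max(0),P.min(0))
w=ctrl.camera("wrist");cv2.imwrite("pics/w1.png",w["pixels"][...,::-1])
for s,ce,m in blobs(w,(105,130,70),(125,255,255)):
    v,u=np.nonzero(m);z=w["depth"][v,u]
    p=np.stack([(u-w["cx"])/w["fx"]*z,(v-w["cy"])/w["fy"]*z,z,1+0*z])
    q=(w["tool_from_camera"]@p)[:3];q=q[:,q[2]<np.percentile(q[2],10)+.005];print(s,(q.max(1)+q.min(1))/2)
E
```

```text
time_s: 1.35
ee_pos: [0.4282, -0.1271, 0.1747]
eef_rot: [3.139, -0.0, 1.15]
force: [0.7, -0.6, 0.7]
grip_width: 0.094
[ 0.4250982  -0.12664873  0.16808448]
[198  58  13  19 102] [0.8376 0.1861 0.014 ] [0.85794201 0.1994809  0.01993871] [0.81898202 0.17382588 0.00728851]
[437 230  13  13 139] [ 0.4537 -0.3079  0.105 ] [ 0.46578398 -0.18969523  0.45143488] [ 0.43820221 -0.32329552  0.08665056]
[ 300  190   37   40 1212] [ 0.03441104  0.0021227  -0.04205659]
[410 362  36  32 938] [-0.04359702  0.0567248  -0.04214655]
```

View pics/w1.png

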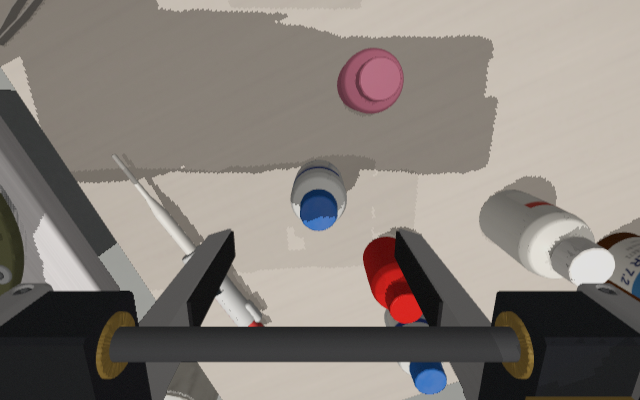

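Wrist view: the bottle is centred between the fingers with its cap at (319,210). Pink is ahead of it, and red and B are behind the right finger. The depth-based tool coordinates look odd, so I'll check them by casting a ray.

```bash
cat >> h.py <<'E'
from scipy.spatial.transform import Rotation as Ro
def wcam(ctrl):
    o=ctrl.get_obs();w=dict(ctrl.camera("wrist"))
    T=np.eye(4);T[:3,:3]=Ro.from_euler("xyz",o["eef_rot"]).as_matrix();T[:3,3]=o["ee_pos"]
    W=T@w["tool_from_camera"];w["R"]=W[:3,:3].T;w["t"]=-W[:3,:3].T@W[:3,3];return o,w
E
python3 - <<'E'
from h import *;from station import ctrl
np.set_printoptions(precision=4,suppress=True)
o,w=wcam(ctrl);print(o["ee_pos"],o["eef_rot"]);print(w["tool_from_camera"])
for s,ce,m in blobs(w,(105,130,70),(125,255,255)):
    P=world(w,m);zt=np.percentile(P[:,2],95);T=P[P[:,2]>zt-.005]
    print(s,zt,np.median(w["depth"][m]),"top mid",(T.max(0)+T.min(0))/2,ray(w,*ce,.09))
E
```

```text
[ 0.4249 -0.127   0.1704] [-3.1337  0.0001  1.1475]
[[ 0.0001 -0.96   -0.2801  0.0821]
 [ 1.      0.0004 -0.001  -0.0003]
 [ 0.001  -0.2801  0.96   -0.1611]
 [ 0.      0.      0.      1.    ]]
[ 301  189   36   40 1187] 0.09626301673030835 0.2497015 top mid [ 0.4269 -0.1269  0.0942] [ 0.427  -0.1268  0.09  ]
[409 362  37  30 861] 0.09591416096429299 0.2925618 top mid [ 0.4527 -0.3091  0.0941] [ 0.452  -0.3102  0.09  ]
```

```bash
python3 -m creep '{"translation":[[2,0,-30],[2,0,-60],[2,0,-90],[2,0,-115],[2,0,-130]],"yaw":[0,0,0,0,0],"gripper":[0,0,0,0,0]}'
python3 -m creep '{"translation":[[0,0,0],[0,0,0],[0,0,0],[0,0,0],[0,0,0]],"yaw":[0,0,0,0,0],"gripper":[100,255,255,255,255]}' 15
```

```text
time_s: 1.92
ee_pos: [0.4277, -0.128, 0.042]
eef_rot: [-3.136, 0.0, 1.146]
force: [0.4, 0.3, -0.9]
grip_width: 0.0941
time_s: 2.33
ee_pos: [0.4283, -0.1283, 0.0433]
eef_rot: [-3.138, -0.0, 1.146]
force: [-0.0, -0.6, 0.4]
grip_width: 0.0643
```

```bash
python3 -m creep '{"translation":[[0,0,0],[0,0,0],[0,0,0],[0,0,0],[0,0,0]],"yaw":[0,0,0,0,0],"gripper":[255,255,255,255,255]}' 15
python3 -m creep '{"translation":[[0,0,0],[0,0,0],[0,0,5],[0,0,15],[0,0,30]],"yaw":[0,0,0,0,0],"gripper":[255,255,255,255,255]}'
```

```text
time_s: 2.75
ee_pos: [0.4286, -0.1284, 0.0437]
eef_rot: [-3.138, -0.0, 1.146]
force: [-1.4, 0.6, 5.4]
grip_width: 0.0471
time_s: 3.17
ee_pos: [0.428, -0.1281, 0.0739]
eef_rot: [-3.136, -0.0, 1.146]
force: [-0.4, 0.3, -1.7]
grip_width: 0.0467
```

```bash
python3 -m creep '{"translation":[[0,0,30],[0,0,60],[0,10,90],[5,30,105],[15,55,110]],"yaw":[0,0,0,0,0],"gripper":[255,255,255,255,255]}'
python3 -m creep '{"translation":[[10,30,0],[20,60,0],[30,90,0],[40,120,0],[48,143,0]],"yaw":[0,0,0,0,0],"gripper":[255,255,255,255,255]}'
python3 -m creep '{"translation":[[0,0,0],[0,0,0]],"yaw":[0,0],"gripper":[255,255]}'
python3 - <<'E'
from h import *;from station import ctrl
np.set_printoptions(precision=4,suppress=True)
o,w=wcam(ctrl);print(o["ee_pos"],o["eef_rot"])
cv2.imwrite("pics/w2.png",w["pixels"][...,::-1])
for s,ce,m in blobs(w,(22,120,120),(35,255,255))+blobs(w,(105,130,70),(125,255,255)):
    P=world(w,m);T=P[P[:,2]>np.percentile(P[:,2],95)-.005];print(s,(T.max(0)+T.min(0))/2,P.max(0),P.min(0))
E
```

```text
time_s: 3.58
ee_pos: [0.4435, -0.0734, 0.1877]
eef_rot: [-3.141, -0.001, 1.144]
force: [0.6, 0.4, -1.9]
grip_width: 0.047
time_s: 4.0
ee_pos: [0.4917, 0.0718, 0.1886]
eef_rot: [3.141, -0.001, 1.145]
force: [1.1, 0.1, -1.2]
grip_width: 0.0472
time_s: 4.17
ee_pos: [0.4916, 0.0728, 0.1892]
eef_rot: [3.141, -0.001, 1.147]
force: [-0.6, -1.2, -0.9]
grip_width: 0.047
[0.4916 0.0728 0.1892] [ 3.1413 -0.0013  1.1472]
[566 137  24  22 416] [0.7094 0.0209 0.0716] [0.7573 0.0303 0.0745] [ 0.6999 -0.0244 -0.0025]
[284 159  61  46 397] [0.4928 0.0808 0.108 ] [0.5196 0.1049 0.1504] [0.4661 0.0567 0.0655]
[ 281  265   71   62 3715] [0.4943 0.0832 0.2594] [0.5104 0.1018 0.2821] [0.4782 0.0647 0.2241]
```

View pics/w2.png

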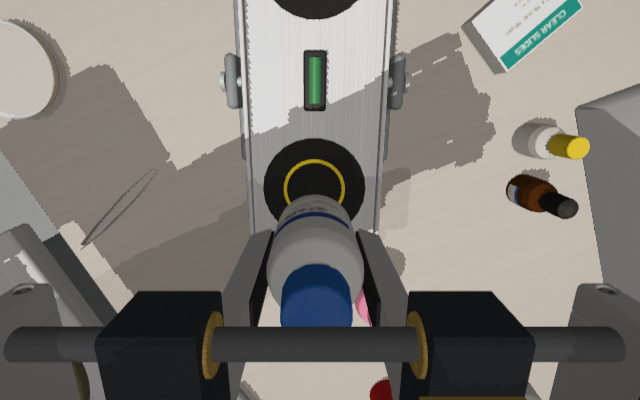

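The ring is centred near (314,188), partly hidden by the held bottle. I'll fit it properly on the pad plane.

```bash
cat >> h.py <<'E'
from scipy.optimize import least_squares
def circ(c,m,z):
    P=np.array([ray(c,u,v,z)[:2] for v,u in np.argwhere(m)])
    f=lambda p:np.hypot(*(P-p[:2]).T)-p[2]
    r=least_squares(f,[*P.mean(0),.02],loss="soft_l1",f_scale=.001);return r.x,np.abs(r.fun).mean()
E
python3 - <<'E'
from h import *;from station import ctrl
np.set_printoptions(precision=4,suppress=True)
o,w=wcam(ctrl);print(o["ee_pos"],w["cx"])
for c in (w,ctrl.camera("top"),ctrl.camera("side")):
  for s,ce,m in blobs(c,(22,120,120),(35,255,255)):
    print(s,circ(c,m,.067))
E
```

```text
[0.4915 0.0719 0.1891] 314.4394003831467
[566 135  24  23 420] (array([0.7121, 0.0189, 0.0069]), np.float64(0.0019213818421721523))
[284 158  61  46 410] (array([0.4927, 0.0776, 0.0255]), np.float64(0.00074286242020974))
[273 110   9   9  64] (array([0.7114, 0.0188, 0.0067]), np.float64(0.001889351362567738))
[  78    0   99   81 2784] (array([1.9229, 0.3685, 0.9023]), np.float64(0.048743099234602204))
[233 185   9  13  59] (array([0.7236, 0.0572, 0.0412]), np.float64(0.0030035960500884073))
[192 265  32  22 150] (array([0.5681, 0.2415, 0.0254]), np.float64(0.0009983181376132847))
```

```bash
python3 -m creep '{"translation":[[1.5,5,-15],[1.5,5,-35],[1.5,5,-55],[1.5,5,-68],[1.5,5,-73]],"yaw":[0,0,0,0,0],"gripper":[255,255,255,255,255]}'
python3 -m creep '{"translation":[[0,0,0],[0,0,0]],"yaw":[0,0],"gripper":[255,255]}'
python3 -m creep '{"translation":[[0,0,-2],[0,0,-4],[0,0,-4]],"yaw":[0,0,0],"gripper":[255,255,255]}'
```

```text
time_s: 4.78
ee_pos: [0.4921, 0.075, 0.1142]
eef_rot: [-3.14, 0.0, 1.143]
force: [0.3, -0.5, -1.1]
grip_width: 0.047
time_s: 4.95
ee_pos: [0.4921, 0.0745, 0.1146]
eef_rot: [-3.14, 0.0, 1.142]
force: [0.0, 0.7, -1.5]
grip_width: 0.0473
time_s: 5.2
ee_pos: [0.4923, 0.0744, 0.1108]
eef_rot: [-3.14, -0.0, 1.142]
force: [-0.7, 0.1, -1.3]
grip_width: 0.0468
```

```bash
python3 -m creep '{"translation":[[1,3,2],[1,3.5,0],[1,3.5,-1],[1,3.5,-1]],"yaw":[0,0,0,0],"gripper":[255,255,255,255]}'
python3 -m creep '{"translation":[[0,0,-1],[0,0,-1.5],[0,0,-1.5]],"yaw":[0,0,0],"gripper":[255,255,255]}'
python3 - <<'E'
from h import *;from station import ctrl
np.set_printoptions(precision=4,suppress=True)
print(ctrl.get_obs()["force"],ctrl.get_obs()["ee_pos"])
c=ctrl.camera("side");cv2.imwrite("pics/s2.png",cv2.resize(c["pixels"][130:340,150:420,::-1],None,fx=2.9,fy=2.8))
E
```

```text
time_s: 5.53
ee_pos: [0.4932, 0.078, 0.1097]
eef_rot: [-3.14, 0.0, 1.142]
force: [-0.7, -0.2, -1.4]
grip_width: 0.0469
time_s: 5.78
ee_pos: [0.4931, 0.078, 0.108]
eef_rot: [-3.14, 0.0, 1.142]
force: [-0.5, 0.8, -1.2]
grip_width: 0.0469
[-0.4884  0.786  -1.2256] [0.4931 0.078  0.108 ]
```

View pics/s2.png

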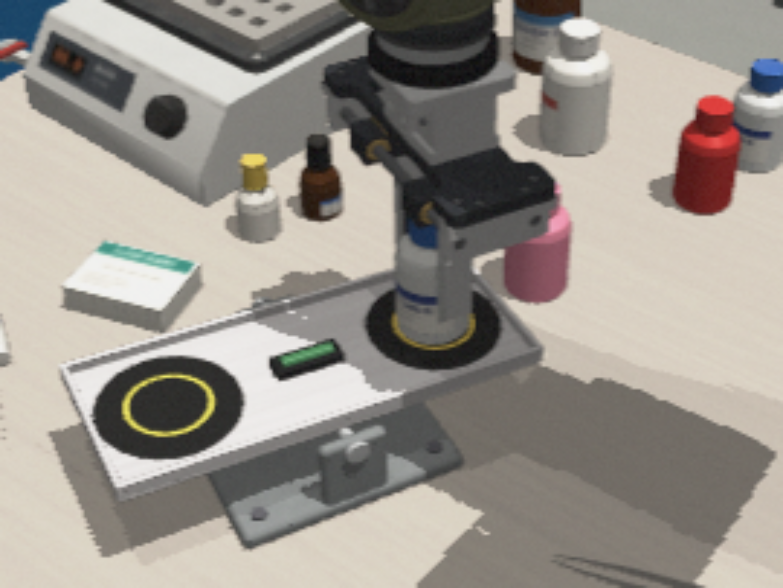

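The bottle sits over the near pad, with the ring showing around its front edge at (435,335). I'll check contact by whether the far ring's height has changed.

```bash
cat >> h.py <<'E'
def tilt(c):
    for s,ce,m in blobs(c,(22,120,120),(35,255,255),15):
        P=world(c,m);p=P.mean(0)
        if .04<p[2]<.11 and p[0]<.62: print("ring",p.round(4))
def caps(c):
    for s,ce,m in blobs(c,(105,130,70),(125,255,255)):
        P=world(c,m);zt=np.percentile(P[:,2],90);T=P[abs(P[:,2]-zt)<.005]
        print("cap",s[4],((T.max(0)+T.min(0))/2).round(4),"z",zt.round(4))
E
python3 - <<'E'
from h import *;from station import ctrl;import pickle
tilt(pickle.load(open("side.pkl","rb")));tilt(pickle.load(open("top.pkl","rb")))
tilt(ctrl.camera("side"));tilt(ctrl.camera("top"))
E
python3 -m creep '{"translation":[[0,0,-1],[0,0,-2],[0,0,-2]],"yaw":[0,0,0],"gripper":[255,255,255]}'
python3 -c '
from h import *;from station import ctrl
tilt(ctrl.camera("side"));tilt(ctrl.camera("top"))'
```

```text
ring [0.4911 0.0791 0.0674]
ring [0.5667 0.2419 0.0674]
ring [0.5682 0.2395 0.0674]
ring [0.4936 0.0757 0.0675]
ring [0.566  0.2423 0.0706]
ring [0.5777 0.2534 0.0712]
time_s: 6.18
ee_pos: [0.4931, 0.078, 0.106]
eef_rot: [-3.14, 0.0, 1.142]
force: [-0.3, -0.3, 0.1]
grip_width: 0.0467
ring [0.47   0.0692 0.0601]
ring [0.5666 0.2421 0.0734]
ring [0.5752 0.2484 0.0825]
```

Contact confirmed: the far ring rose by 6 mm. Releasing now.

```bash
python3 -m creep '{"translation":[[0,0,0],[0,0,0],[0,0,0],[0,0,0],[0,0,0]],"yaw":[0,0,0,0,0],"gripper":[120,100,80,60,40]}'
python3 -m creep '{"translation":[[0,0,0],[0,0,0],[0,0,0],[0,0,0],[0,0,0]],"yaw":[0,0,0,0,0],"gripper":[20,0,0,0,0]}'
python3 -m creep '{"translation":[[0,0,20],[0,0,50],[0,0,80],[0,0,110],[0,0,130]],"yaw":[0,0,0,0,0],"gripper":[0,0,0,0,0]}'
python3 - <<'E'
from h import *;from station import ctrl
np.set_printoptions(precision=4,suppress=True)
c=ctrl.camera("side");tilt(c);caps(c);t=ctrl.camera("top");tilt(t);caps(t)
cv2.imwrite("pics/s3.png",cv2.resize(c["pixels"][130:340,150:420,::-1],None,fx=2.9,fy=2.8))
E
```

```text
time_s: 6.7
ee_pos: [0.4932, 0.078, 0.1061]
eef_rot: [-3.14, 0.0, 1.142]
force: [0.0, 0.1, 0.2]
grip_width: 0.0729
time_s: 7.12
ee_pos: [0.4932, 0.078, 0.1061]
eef_rot: [-3.14, 0.0, 1.142]
force: [-0.1, -0.4, 0.6]
grip_width: 0.094
time_s: 7.53
ee_pos: [0.4935, 0.078, 0.2391]
eef_rot: [3.141, -0.001, 1.142]
force: [0.5, -0.1, 0.2]
grip_width: 0.094
ring [0.5641 0.2395 0.0824]
cap 112 [ 0.4518 -0.3094  0.0944] z 0.0961
cap 173 [0.4824 0.0664 0.1454] z 0.1468
cap 58 [0.8364 0.1912 0.0145] z 0.0165
cap 69 [1.0538 0.3549 0.0175] z 0.0187
cap 101 [0.8383 0.1858 0.0149] z 0.0167
cap 142 [0.486  0.0589 0.1459] z 0.1472
cap 152 [ 0.4539 -0.3105  0.0948] z 0.0964
```

View pics/s3.png

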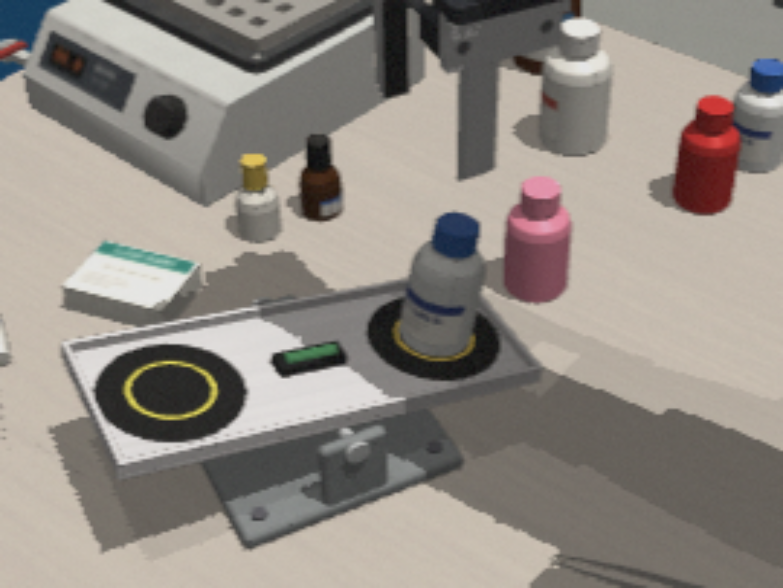

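Bottle A stands on the tilted tray inside the ring. Now fetch B.

```bash
python3 -m creep '{"translation":[[-4,-38,0],[-8,-77,0],[-12,-116,0],[-16,-155,0],[-20,-194,0]],"yaw":[0,0,0,0,0],"gripper":[0,0,0,0,0]}'
python3 -m creep '{"translation":[[-4,-38,0],[-8,-77,0],[-12,-116,0],[-17,-155,0],[-21,-187,0]],"yaw":[0,0,0,0,0],"gripper":[0,0,0,0,0]}'
python3 -m creep '{"translation":[[0,0,-30],[0,0,-60],[0,0,-60]],"yaw":[0,0,0],"gripper":[0,0,0]}'
python3 - <<'E'
from h import *;from station import ctrl
np.set_printoptions(precision=4,suppress=True)
o,w=wcam(ctrl);print(o["ee_pos"],o["eef_rot"]);caps(w)
E
```

```text
time_s: 8.05
ee_pos: [0.4734, -0.1175, 0.2387]
eef_rot: [3.139, -0.003, 1.142]
force: [1.0, -0.5, 0.4]
grip_width: 0.0943
time_s: 8.47
ee_pos: [0.4514, -0.3069, 0.2376]
eef_rot: [3.14, -0.003, 1.141]
force: [0.3, 0.4, -0.8]
grip_width: 0.0943
time_s: 8.72
ee_pos: [0.4491, -0.3059, 0.1713]
eef_rot: [-3.133, -0.005, 1.14]
force: [-1.1, -0.4, -1.1]
grip_width: 0.094
[ 0.4491 -0.3059  0.1713] [-3.1334 -0.005   1.1401]
cap 62 [ 0.674  -0.3054  0.0632] z 0.065
cap 1082 [ 0.4533 -0.3098  0.0943] z 0.096
```

Delta to B is (+4,-4), then down to z 0.043.

```bash
python3 -m creep '{"translation":[[4,-4,-20],[4,-4,-50],[4,-4,-80],[4,-4,-110],[4,-4,-128]],"yaw":[0,0,0,0,0],"gripper":[0,0,0,0,0]}'
python3 -m creep '{"translation":[[0,0,0],[0,0,0],[0,0,0],[0,0,0],[0,0,0]],"yaw":[0,0,0,0,0],"gripper":[100,255,255,255,255]}' 15
python3 -m creep '{"translation":[[0,0,0],[0,0,0],[0,0,0],[0,0,0],[0,0,0]],"yaw":[0,0,0,0,0],"gripper":[255,255,255,255,255]}'
python3 -m creep '{"translation":[[0,0,0],[0,0,0],[0,0,5],[0,0,20],[0,0,40]],"yaw":[0,0,0,0,0],"gripper":[255,255,255,255,255]}'
```

```text
time_s: 9.18
ee_pos: [0.4543, -0.3096, 0.0456]
eef_rot: [-3.136, -0.005, 1.142]
force: [0.4, 0.6, -1.5]
grip_width: 0.0937
time_s: 9.6
ee_pos: [0.455, -0.31, 0.0473]
eef_rot: [-3.138, -0.004, 1.142]
force: [0.2, -0.7, 0.3]
grip_width: 0.0644
time_s: 10.02
ee_pos: [0.4552, -0.3102, 0.0479]
eef_rot: [-3.139, -0.004, 1.142]
force: [-2.0, 0.9, 6.5]
grip_width: 0.0472
time_s: 10.43
ee_pos: [0.4545, -0.3097, 0.0873]
eef_rot: [-3.136, -0.004, 1.142]
force: [0.4, 0.1, -1.6]
grip_width: 0.0475
```

```bash
python3 -m creep '{"translation":[[0,0,30],[0,0,65],[0,0,100],[0,10,130],[5,30,145]],"yaw":[0,0,0,0,0],"gripper":[255,255,255,255,255]}'
python3 -m creep '{"translation":[[7,34,0],[14,70,0],[21,105,0],[28,140,0],[36,175,0]],"yaw":[0,0,0,0,0],"gripper":[255,255,255,255,255]}'
python3 -m creep '{"translation":[[7,34,0],[14,70,0],[21,105,0],[28,140,0],[36,175,0]],"yaw":[0,0,0,0,0],"gripper":[255,255,255,255,255]}'
python3 -m creep '{"translation":[[7,34,0],[14,70,0],[21,105,0],[28,135,0],[32,155,0]],"yaw":[0,0,0,0,0],"gripper":[255,255,255,255,255]}'
python3 -m creep '{"translation":[[0,0,0],[0,0,0]],"yaw":[0,0],"gripper":[255,255]}'
```

```text
time_s: 10.85
ee_pos: [0.4595, -0.2809, 0.2364]
eef_rot: [-3.141, -0.003, 1.14]
force: [0.2, 0.5, -0.8]
grip_width: 0.0469
time_s: 11.27
ee_pos: [0.4952, -0.1042, 0.2367]
eef_rot: [-3.14, -0.003, 1.14]
force: [0.4, -0.1, -1.0]
grip_width: 0.0473
time_s: 11.68
ee_pos: [0.531, 0.0726, 0.237]
eef_rot: [-3.14, -0.003, 1.14]
force: [0.6, 0.9, -0.4]
grip_width: 0.0472
time_s: 12.1
ee_pos: [0.5629, 0.2304, 0.2369]
eef_rot: [-3.14, -0.003, 1.141]
force: [-0.2, -0.2, -1.6]
grip_width: 0.0475
time_s: 12.27
ee_pos: [0.5625, 0.2311, 0.2364]
eef_rot: [-3.139, -0.002, 1.143]
force: [-0.6, -0.2, -0.8]
grip_width: 0.0471
```

```bash
python3 -m creep '{"translation":[[5.5,9.5,-15],[5.5,9.5,-40],[5.5,9.5,-65],[5.5,9.5,-85],[5.5,9.5,-95]],"yaw":[0,0,0,0,0],"gripper":[255,255,255,255,255]}'
python3 -m creep '{"translation":[[0,0,0],[0,0,0]],"yaw":[0,0],"gripper":[255,255]}'
python3 -c '
from h import *;from station import ctrl
o,w=wcam(ctrl);print(o["ee_pos"])
c=ctrl.camera("side");tilt(c);caps(c)'
```

```text
time_s: 12.68
ee_pos: [0.5671, 0.2389, 0.1389]
eef_rot: [-3.137, 0.0, 1.142]
force: [0.8, -1.2, -1.2]
grip_width: 0.0472
time_s: 12.85
ee_pos: [0.5671, 0.2379, 0.1393]
eef_rot: [-3.136, 0.001, 1.141]
force: [0.2, 0.9, -1.3]
grip_width: 0.0473
[0.56713737 0.2379054  0.13925474]
ring [0.4834 0.0874 0.0532]
ring [0.5455 0.23   0.0796]
ring [0.5661 0.2602 0.0857]
cap 193 [0.4825 0.0658 0.1455] z 0.1469
cap 58 [0.8379 0.1913 0.0149] z 0.0171
cap 69 [1.0544 0.3542 0.0179] z 0.0191
```

Correct by (+1,+3), then lower about 24 mm slowly to level.

```bash
python3 -m creep '{"translation":[[1,3,-3],[1,3,-6],[1,3,-9],[1,3,-12],[1,3,-14]],"yaw":[0,0,0,0,0],"gripper":[255,255,255,255,255]}'
python3 -m creep '{"translation":[[0,0,-2],[0,0,-4],[0,0,-6],[0,0,-8],[0,0,-9]],"yaw":[0,0,0,0,0],"gripper":[255,255,255,255,255]}'
python3 -m creep '{"translation":[[0,0,0],[0,0,0],[0,0,0]],"yaw":[0,0,0],"gripper":[255,255,255]}'
python3 - <<'E'
from h import *;from station import ctrl
print(ctrl.get_obs()["force"])
c=ctrl.camera("side");tilt(c);caps(c);t=ctrl.camera("top");tilt(t);caps(t)
cv2.imwrite("pics/s4.png",cv2.resize(c["pixels"][130:340,150:420,::-1],None,fx=2.9,fy=2.8))
E
```

```text
time_s: 13.37
ee_pos: [0.5686, 0.2416, 0.1261]
eef_rot: [-3.138, -0.001, 1.141]
force: [0.6, -0.0, -1.0]
grip_width: 0.0469
time_s: 13.78
ee_pos: [0.5686, 0.2416, 0.1169]
eef_rot: [-3.138, -0.001, 1.141]
force: [1.2, 0.7, -0.5]
grip_width: 0.0472
time_s: 14.03
ee_pos: [0.5685, 0.2416, 0.1169]
eef_rot: [-3.138, -0.001, 1.141]
force: [-1.2, -0.8, -0.1]
grip_width: 0.0474
[-1.17135973 -0.82851151 -0.14969379]
ring [0.4835 0.0877 0.0663]
ring [0.5559 0.2501 0.0691]
cap 206 [0.4892 0.0789 0.1594] z 0.1609
cap 58 [0.8369 0.1907 0.0147] z 0.0166
cap 69 [1.0535 0.3544 0.0172] z 0.0188
ring [0.4795 0.0639 0.0656]
cap 100 [0.8376 0.1869 0.0155] z 0.017
cap 191 [0.4919 0.0746 0.1601] z 0.1616
```

View pics/s4.png

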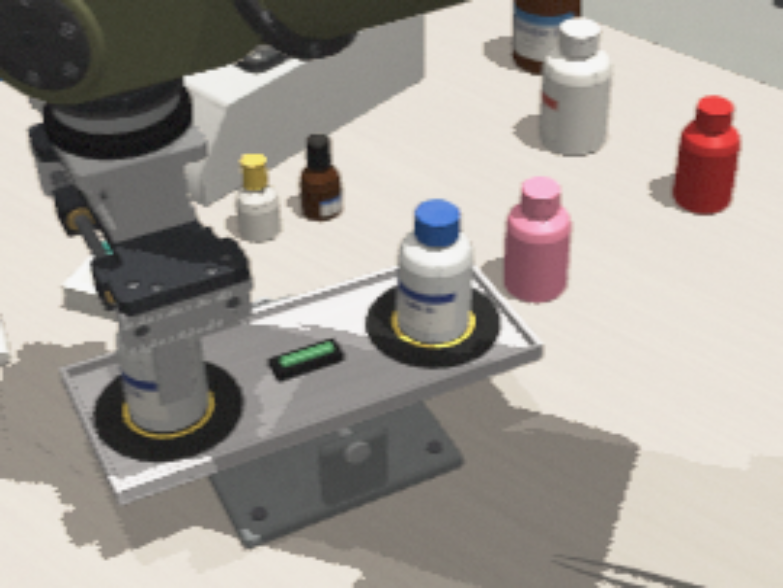

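Both bottles are on their rings and the tray is about 2 to 3 mm short of level. Lower 2 mm, then release and retreat.

```bash
python3 -m creep '{"translation":[[0,0,-1],[0,0,-2],[0,0,-2.5],[0,0,-2.5]],"yaw":[0,0,0,0],"gripper":[255,255,255,255]}'
python3 -m creep '{"translation":[[0,0,0],[0,0,0],[0,0,0],[0,0,0],[0,0,0]],"yaw":[0,0,0,0,0],"gripper":[120,100,80,60,40]}'
python3 -m creep '{"translation":[[0,0,0],[0,0,0],[0,0,0],[0,0,0],[0,0,0]],"yaw":[0,0,0,0,0],"gripper":[20,0,0,0,0]}'
python3 -m creep '{"translation":[[0,0,20],[0,0,50],[0,0,80],[0,0,110],[0,0,130]],"yaw":[0,0,0,0,0],"gripper":[0,0,0,0,0]}'
python3 -m creep '{"translation":[[0,-40,0],[0,-80,0],[0,-120,0],[0,-160,0],[0,-200,0]],"yaw":[0,0,0,0,0],"gripper":[0,0,0,0,0]}'
python3 -m creep '{"translation":[[0,-40,0],[0,-80,0],[0,-120,0],[0,-160,0],[0,-200,0]],"yaw":[0,0,0,0,0],"gripper":[0,0,0,0,0]}'
python3 - <<'E'
from h import *;from station import ctrl
for n in("side","top"):
    c=ctrl.camera(n);tilt(c);caps(c)
    s=c["pixels"][130:340,150:420] if n=="side" else c["pixels"][130:270,120:300]
    cv2.imwrite(f"pics/{n}5.png",cv2.resize(s[...,::-1],None,fx=2.8,fy=2.8))
E
```

```text
time_s: 14.47
ee_pos: [0.5686, 0.2416, 0.1144]
eef_rot: [-3.138, -0.001, 1.141]
force: [0.2, 1.7, 1.1]
grip_width: 0.0473
time_s: 14.88
ee_pos: [0.5686, 0.2416, 0.1144]
eef_rot: [-3.138, -0.001, 1.141]
force: [1.5, -0.1, -0.1]
grip_width: 0.0733
time_s: 15.3
ee_pos: [0.5686, 0.2416, 0.1144]
eef_rot: [-3.138, -0.001, 1.141]
force: [-0.8, 0.4, 1.1]
grip_width: 0.0938
time_s: 15.72
ee_pos: [0.5689, 0.2417, 0.2476]
eef_rot: [-3.14, -0.003, 1.141]
force: [0.6, 0.4, 0.1]
grip_width: 0.0941
time_s: 16.13
ee_pos: [0.5685, 0.04, 0.2478]
eef_rot: [-3.141, -0.003, 1.142]
force: [2.3, 0.3, 0.5]
grip_width: 0.0941
time_s: 16.55
ee_pos: [0.5681, -0.162, 0.248]
eef_rot: [-3.141, -0.003, 1.142]
force: [1.2, 0.2, -0.3]
grip_width: 0.0943
ring [0.4829 0.0887 0.0679]
ring [0.556  0.2505 0.0674]
cap 214 [0.4916 0.0801 0.1611] z 0.1628
cap 58 [0.8363 0.192  0.0164] z 0.0165
cap 69 [1.0543 0.3548 0.0176] z 0.0191
cap 255 [0.5657 0.2424 0.1603] z 0.1623
ring [0.5552 0.2281 0.0673]
ring [0.4807 0.0639 0.0679]
cap 97 [0.8376 0.187  0.0152] z 0.0167
cap 202 [0.5697 0.2384 0.1617] z 0.1631
cap 191 [0.4945 0.0762 0.1622] z 0.1635
```

View pics/side5.png

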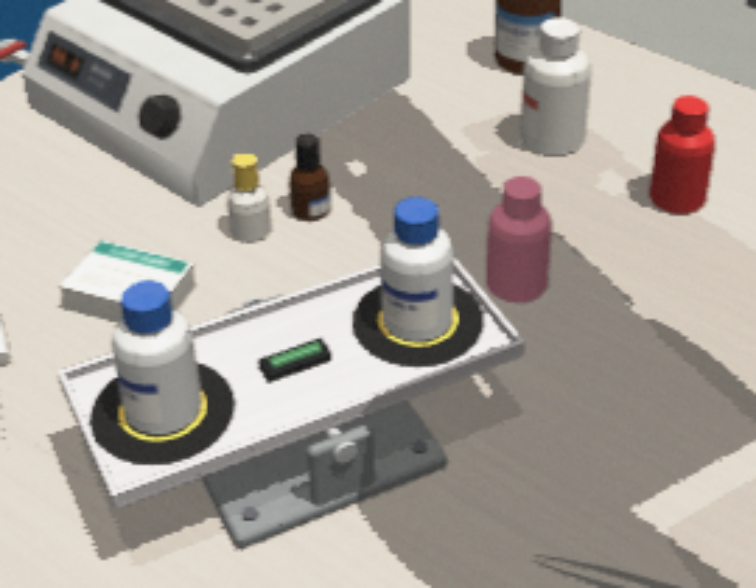

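View pics/top5.png

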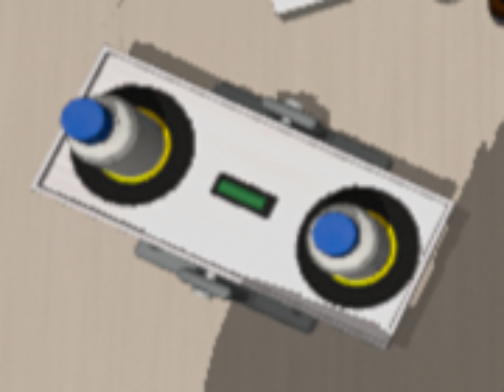

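Both bottles stand upright in their rings and the tray looks level. A short wait to confirm it has settled, then hand in.

```bash
python3 -m creep '{"translation":[[0,0,0],[0,0,0],[0,0,0],[0,0,0],[0,0,0]],"yaw":[0,0,0,0,0],"gripper":[0,0,0,0,0]}'
python3 -m creep '{"translation":[[0,0,0],[0,0,0],[0,0,0],[0,0,0],[0,0,0]],"yaw":[0,0,0,0,0],"gripper":[0,0,0,0,0]}'
python3 - <<'E'
from h import *;from station import ctrl
for n in("side","top"):
    c=ctrl.camera(n);tilt(c);caps(c)
print(ctrl.hand_in())
E
```

```text
time_s: 17.07
ee_pos: [0.568, -0.1639, 0.2476]
eef_rot: [-3.141, -0.003, 1.138]
force: [-0.1, 0.2, -1.0]
grip_width: 0.094
time_s: 17.48
ee_pos: [0.5681, -0.1639, 0.2476]
eef_rot: [-3.141, -0.003, 1.138]
force: [0.5, -0.2, -0.2]
grip_width: 0.094
ring [0.4831 0.0884 0.0676]
ring [0.5559 0.2509 0.0675]
cap 209 [0.4906 0.0805 0.1615] z 0.1629
cap 58 [0.837  0.1917 0.016 ] z 0.017
cap 69 [1.0544 0.3538 0.017 ] z 0.0186
cap 260 [0.5657 0.2429 0.1608] z 0.1625
ring [0.5553 0.2279 0.0676]
ring [0.4807 0.0639 0.0679]
cap 98 [0.8374 0.1859 0.0152] z 0.0161
cap 202 [0.5694 0.2384 0.1615] z 0.1629
cap 192 [0.4946 0.0761 0.1625] z 0.1638
the job is handed in; nothing more can be done
None
```

I stood both blue-capped bottles upright on the tray, one on each ringed pad, and handed the job in at about 17.5 s of the 58 s allowed. I did not touch the white-capped bottle, the red one or the pink one.

- **Level:** in the last check, a second after the arm drew back, the two rings' heights agreed within about 0.3 mm and the cap tops within about 1 mm. The tray had settled.
- **Centring:** from the top camera, the caps are about 1 to 2 mm from where the ring centres were measured at the start. The side camera reads up to about 3 mm off. That is near the 2 mm calibration limit, and I did not correct it further.
- **Failed checks:** my first wrist-camera check, at the first bottle, gave odd depth numbers. I redid it with ray casting, and it then agreed with the other cameras.

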